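# Sweep the loose parts into the parts fence

## Robot

A 6-joint arm with a two-finger parallel gripper is mounted at the origin on the work surface. World frame = base frame: x ahead of the robot, y to its left, z up, the work surface at z = 0. Lengths are in m, angles in rad, forces in N, time in s.
With the tool pointing down it reaches from about 0.3 to 0.775 m from the base axis. Payload 14.6 kg.
Tool frame: the origin (TCP) lies at the very end of the fingers, on their centre line; the grasp point (between the pads) lies 19 mm behind it; z points along the fingers, y is the line along which they close (so a half turn about z gives the same grasp; the last joint's range is limited). The gripper opens to 94 mm and grips with 3 to 60 N. Pads are 16 mm wide; open, the fingers measure 119 mm over their backs; the gripper's body (75 mm by 177 mm) begins 78 mm behind the grasp point.
Start: joints at [-1.225, 0.3, 1.521, -0, 1.321, -0.067], TCP at [0.221, -0.504, 0.205] pointing down, gripper open.
Joint ranges: [-3.03, 3.03], [-0.79, 2.21], [0.23, 2.52], [-1.04, 4.18], [0, 3.07], [-2.55, 2.55]. Speed limits (rad/s): [2.22, 2.22, 2.57, 3.14, 3.14, 3.14].

## Interface

Orientations are given as [roll, pitch, yaw] about the fixed x, y, z axes, in that order (R = Rz(yaw) Ry(pitch) Rx(roll)).
In Python, from station import ctrl gives the robot as it stands. The module is installed in compiled form; this text tells all that it offers.
- The arm moves only by the tool step_arm, never from a script. Its argument "deltas" is a list of rows, each an object with "dp": the shift along the tool's x, y, z scaled (see below), a list of three; "twist": the turn about the tool's z scaled (see below). In form: [{"dp": [tx, ty, tz], "twist": twist}, ...]. A call has 1 to 12 rows; each row shifts and turns the commanded pose from where the row before left it, along the tool's axes as they then stand; what a row does not reach is not made up. The controller multiplies each number of a shift by 0.04 m and each number of a turn by 4 degrees. A row lasts 1/10 s, in which the tool goes at most 50 mm and 8.59 degrees, less where a joint would pass 70% of its speed; a pose out of reach is approached as far as the arm can. A call with a number of a shift or a turn outside -1 to 1 is refused whole. A call with a gripper value outside its range is refused whole. "gripper" is the opening, from -1 (shut) to 1 (fully open), set as the call begins (left out, the last holds). The fingers move at their own pace and stop on an object; "squeeze" is the grip in N (left out, the last holds). Time passes only in rows, so rows that do not move let the fingers close. It gives the time, the measured TCP pose, the force, the opening and the grip force at its end, in the units of the state.
- ctrl.get_obs(): the state, without advancing time (a new reading comes with each control period).
- ctrl.camera(name): name is "side" or "top"; returns (picture, depth): 400x640x3 uint8, red, green, blue; 400x640 float32, m along the optical axis (not along the pixel's ray), 0 where there is no reading.
- ctrl.get_calibration(name): a dict with "fx", "fy", "cx", "cy" (pixels), "distortion" ([k1, k2, p1, p2, k3] as OpenCV has them; the pictures are not rectified), "world_to_cam" (4x4, takes a point from world to camera coordinates). Camera axes: x right, y down, z forward; pixel columns grow to the right and rows downward; lengths in m; the calibration is good to about 2 mm. A picture is of the moment at which its call begins. get_calibration takes no time and is no camera call.
- ctrl.hand_in(): hands the job in; it is judged then, once.
Trained networks look in the newest picture that a camera, given by its name, has taken for a name from the list of things; names that differ only in an ending like _2 or _b are one class to them, and where a whole thing is asked for, a point or a joint stands for the part that bears it (a point fixed in the world has none). Each returns a list of dicts, best first, with "conf" (0 to 1); they miss things now and then, are a little off and sometimes report something else, mostly with a low value. They report only what shows in the picture. A call takes as long as a camera call.
- ctrl.spot_in(camera, label): "rect" ([left, top, right, bottom] as shares, 0 to 1, of the picture: columns of its width, rows of its height, round what is visible of it).
- ctrl.cut_out(camera, label): "pixels" (400x640 bool, what is visible of it) and "rect" ([left, top, right, bottom] as shares, 0 to 1, of the picture: columns of its width, rows of its height, round what is visible of it).
The state is a dict: "time_s": time; "qpos": joint angles; "joint_vel": joint speeds; "tau": joint torques, N m; "ee_pos": TCP position; "eef_rot": TCP orientation; "force": force on the tool from outside, world axes, zero at the start; "moment": the same for the moment, N m; "grip_width": finger opening in m; "grip_force": force on a finger pad.
Only numpy, scipy, OpenCV 4.12 (cv2) and the standard library are available. Lean on these libraries where they do the work, as an engineer would, in place of code of your own. Each camera call takes 0.05 s, during which the arm holds its last target. There are 200 camera calls.

## Task

Clear the red bench mat: with the fingertips, gently sweep the finned heat sink, the copper-wound choke and the black relay along the mat through the open side of the grey three-sided fence, so that all three lie flat and at rest inside it. Only push them: do not pinch, lift or flick them, and leave everything else where it is.

Things in the scene. Friction and masses are not known exactly. Their poses are not given: they have to be found in the camera images.
- fence: Grey plastic fence fixed on the red mat: walls 16 mm high, 6 mm thick on three sides of a rectangle, no floor (the mat is its floor), fourth side fully open. Inside it is 120 mm wide (its x, -60 to +60 mm) and 100 mm deep (its y, 0 at the open side to 100 mm at the back wall). Origin: middle of the open side, at mat height; +y points inwards.
- heatsink: Bare aluminium finned heat sink, a loose block 28 x 28 mm and 16 mm high, about 25 g, lying on the mat. Its origin is the centre of its underside, z up. x and y are normal to its sides.
- choke: Toroidal choke, a loose round coil of copper wire on a black core, 28 mm in diameter and 13 mm high, about 30 g, lying flat on the mat. Its origin is the centre of its underside, z up.
- relay: Black plastic relay, a loose block 28 x 28 mm and 17 mm high with a small grey patch on top, about 22 g, lying on the mat. Its origin is the centre of its underside, z up. x and y are normal to its sides.
- mat: Red silicone bench mat, fixed, flat, 300 mm (x) by 560 mm (y), 4 mm thick, so its top is 4 mm above the table. The fence, the three parts, the spool, the jar and the tweezers stand on it. Origin at the centre of its underside.
- spool: Green-flanged spool of solder wire standing on the mat, 54 mm in diameter, 45 mm high, loose; leave it. Its origin is the centre of its underside, z up.
- flux_jar: Small amber jar standing on the mat, 40 mm in diameter, 40 mm high, loose; leave it. Its origin is the centre of its underside, z up.
- tweezers: Steel tweezers lying on the mat near its edge by the robot, 112 mm long along their y axis (from -62 to +50 mm), 12 mm wide, 5 mm high, loose; leave them. Its origin is the centre of its underside, z up.
- board: Green circuit board with a few parts on it, 70 (x) x 50 (y) x 14 mm, lying on the table right of the mat, loose; leave it. Its origin is the centre of its underside, z up.
- cutters: Side cutters with one blue and one red handle, 132 mm long along x (from -91 to +41 mm), 48 mm wide, 12 mm high, lying on the table right of the mat, loose; leave them. Origin at the pivot, underside.
- screwdriver: Screwdriver 160 mm long, lying on the table left of the mat along its x axis, under 35 mm high, loose; leave it. Origin under its middle.
- tip_cleaner: Black round pot with brass shavings, 68 mm in diameter, 40 mm high, on the table left of the mat, loose; leave it. Its origin is the centre of its underside, z up.

How it is judged:
By the outcome, as a careful person would: the job done as asked, in the order asked, and still so for the second after the job is handed in, with the robot touching nothing.
It also fails if it takes over 72 s, if anything falls off the work surface, if the arm or the gripper's body presses on something with over 40 N, if the wrist force passes 120 N, or if a joint passes its speed limit or range.

## Working session

There is one attempt and no reset: what is moved stays moved. The work goes in short steps, Python scripts to look and compute and a tool call to move; the robot and the scene stay as the last step left them, time stands still between calls to the robot, and variables do not carry over. Pictures are saved under pics/ and viewed, at most 10 in all, crops included, and the job is handed in when it is done.

Besides the shell and the picture viewer there is one more tool, called after "Emit:" by a JSON object that holds its "method" and its "body". step_arm: Moves the arm, as the interface text tells. Its arguments: {"type":"object","properties":{"deltas":{"type":"array"},"gripper":{"type":"number"},"squeeze":{"type":"number"}},"required":["deltas"]}

```bash
mkdir -p pics
cat > h.py <<'E'
import numpy as np, cv2
from station import ctrl
def world(cam, us, vs, d):
    c=ctrl.get_calibration(cam); K=np.array([[c['fx'],0,c['cx']],[0,c['fy'],c['cy']],[0,0,1.]])
    p=cv2.undistortPoints(np.stack([us,vs],1).astype(float).reshape(-1,1,2),K,np.array(c['distortion'],float)).reshape(-1,2)
    P=np.c_[p*d[:,None],d,np.ones(len(d))]
    return (np.linalg.inv(np.array(c['world_to_cam']))@P.T).T[:,:3]
def cloud(cam,mask,dep):
    v,u=np.nonzero(mask&(dep>0)); return world(cam,u,v,dep[v,u].astype(float))
def measure(cam,label,dep):
    for r in ctrl.cut_out(cam,label)[:2]:
        P=cloud(cam,r['pixels'],dep)
        if len(P)<5: continue
        zt=np.percentile(P[:,2],95); T=P[P[:,2]>zt-.005]
        b=cv2.minAreaRect((T[:,:2]*1000).astype(np.float32))
        print(cam,label,round(r['conf'],2),len(P),'ztop',round(zt,4),'rect',np.round(b[0],1),np.round(b[1],1),round(b[2],1),'px',np.round(np.array(r['rect'])*[640,400,640,400]))
def save(cam,name):
    im,d=ctrl.camera(cam); cv2.imwrite('pics/'+name+'.png',im[:,:,::-1]); return im,d
E
python3 - <<'E'
from h import *
print(ctrl.get_obs())
for c in ['top','side']:
    im,d=save(c,c+'0')
    for l in ['fence','heatsink','choke','relay','mat','spool','flux_jar','tweezers']: measure(c,l,d)
E
```

```text
{'time_s': 0.0, 'qpos': array([-1.22459651e+00,  3.00458238e-01,  1.52157589e+00,  5.56322976e-06,
        1.32069901e+00, -6.65994490e-02]), 'joint_vel': array([ 0.00069494,  0.00018764, -0.00014319, -0.00076751, -0.00044074,
        0.00099609]), 'tau': array([-4.81856350e-04, -5.31804299e+01, -3.52737522e+01,  7.08152773e-02,
        2.43890437e-02, -9.59759427e-05]), 'ee_pos': array([ 0.22055664, -0.50355574,  0.20489558]), 'eef_rot': array([-3.14045506e+00, -8.12758758e-05,  4.12797844e-01]), 'force': array([-0.48118919,  0.21249065,  0.24436033]), 'moment': array([ 0.05089058, -0.01251813, -0.01636616]), 'grip_force': 0.0, 'grip_width': 0.09361556248930011}
top fence 0.72 390 ztop 0.0239 rect [521.7 165.8] [103.5 132.1] 72.0 px [230. 179. 281. 239.]
top heatsink 0.49 101 ztop 0.0228 rect [591.7 -98.9] [26.6 24.3] 28.0 px [345. 176. 360. 189.]
top heatsink 0.37 392 ztop 0.0139 rect [ 516.7 -344.3] [31.7 61.6] 56.6 px [431. 203. 453. 229.]
top choke 0.54 70 ztop 0.0207 rect [507.2 -16.9] [24.3 21.6] 1.1 px [314. 212. 324. 223.]
top relay 0.5 96 ztop 0.0252 rect [ 517.2 -183.1] [2
[... 572 characters left out ...]
8 29.1] 28.2 px [337. 238. 348. 253.]
side choke 0.48 107 ztop 0.0176 rect [506.1 -21.2] [25.7 24.5] 17.0 px [297. 220. 310. 231.]
side relay 0.69 241 ztop 0.0221 rect [ 516.6 -188.3] [28.  31.1] 18.8 px [312. 265. 329. 287.]
side relay 0.56 411 ztop 0.0418 rect [588.1 384.4] [66.8 67.1] 27.0 px [295. 128. 318. 149.]
side mat 0.8 18307 ztop 0.0053 rect [556.3  -1.2] [302.6 566. ] 0.0 px [249. 158. 420. 326.]
side spool 0.63 550 ztop 0.0496 rect [674.6 -13. ] [54.2 51.5] 73.6 px [357. 196. 381. 228.]
side flux_jar 0.73 336 ztop 0.0444 rect [ 673.4 -144.1] [31.8 31.1] 8.4 px [378. 237. 397. 258.]
side tweezers 0.45 187 ztop 0.0101 rect [ 426.2 -108.9] [ 12.6 103.6] 0.0 px [267. 244. 274. 275.]
```

Run:
```python
import cv2
a=cv2.imread('pics/top0.png')[130:270,200:440]; cv2.imwrite('pics/c0.png',cv2.resize(a,None,fx=3.3,fy=3.3,interpolation=cv2.INTER_CUBIC))
a=cv2.imread('pics/side0.png')[110:340,220:460]; cv2.imwrite('pics/c1.png',cv2.resize(a,None,fx=2.6,fy=2.6,interpolation=cv2.INTER_CUBIC))
```

```text
(no output)
```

View pics/c0.png

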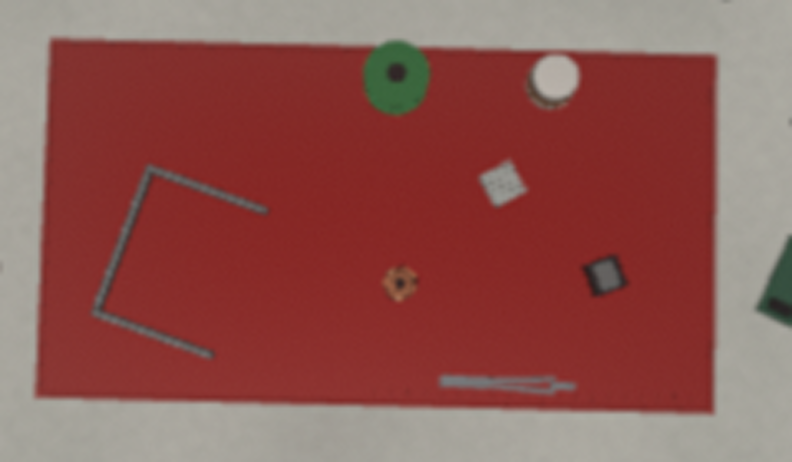

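View pics/c1.png

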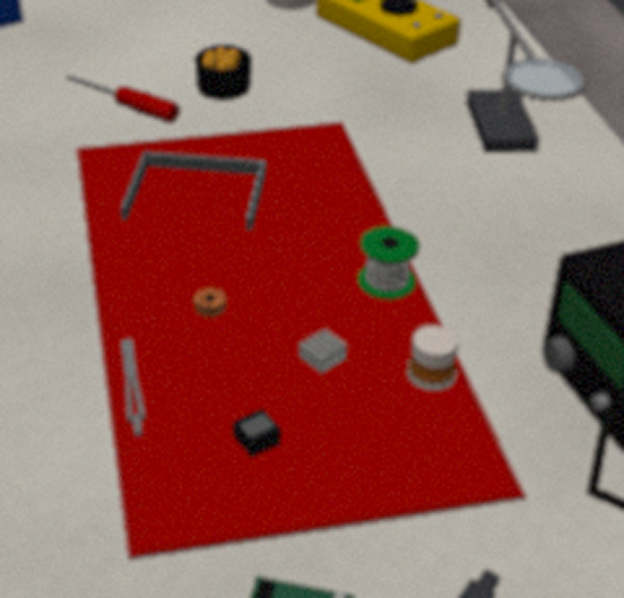

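```bash
cat >> h.py <<'E'
from scipy.optimize import least_squares
def segd(p,a,b):
    t=np.clip(((p-a)@(b-a))/((b-a)@(b-a)),0,1)[:,None]; return np.linalg.norm(p-a-t*(b-a),axis=1)
def fitfence(cam,dep):
    r=ctrl.cut_out(cam,'fence')[0]; P=cloud(cam,r['pixels'],dep); P=P[P[:,2]>np.percentile(P[:,2],95)-.008,:2]*1000
    C=np.array([[-63,0],[-63,103],[63,103],[63,0.]])
    def f(q):
        a=np.radians(q[2]); R=np.array([[np.cos(a),-np.sin(a)],[np.sin(a),np.cos(a)]])
        W=C@R.T+q[:2]; return np.min([segd(P,W[k],W[k+1]) for k in range(3)],0)
    s=least_squares(f,[503,115,-20],loss='soft_l1',f_scale=2); print(cam,'fence',np.round(s.x,1),len(P),np.sqrt(np.mean(s.fun**2))); return s.x
def tofence(q,xy):
    a=np.radians(q[2]); R=np.array([[np.cos(a),-np.sin(a)],[np.sin(a),np.cos(a)]]); return (np.array(xy)-q[:2])@R
E
python3 - <<'E'
from h import *
O={'top':[[591.7,-98.9],[507.2,-16.9],[517.2,-183.1]],'side':[[590,-104],[506.1,-21.2],[516.6,-188.3]]}
for c in O:
    im,d=ctrl.camera(c); q=fitfence(c,d); print(np.round(tofence(q,O[c]),1))
E
```

```text
top fence [504.2 113.3 -18.7] 255 1.678852011732837
[[ 151.1 -172.9]
 [  44.7 -122.4]
 [ 107.6 -276.5]]
side fence [504.1 108.7 -18.7] 250 2.1510946639241895
[[ 149.6 -173.9]
 [  43.6 -122.4]
 [ 107.1 -277.3]]
```

Emit:
{"method": "step_arm", "body": {"deltas": [{"dp":[0,0,0],"twist":-1},{"dp":[0,0,0],"twist":-1},{"dp":[0,0,0],"twist":-1},{"dp":[0,0,0],"twist":-1},{"dp":[0,0,0],"twist":-1},{"dp":[0,0,0],"twist":-1},{"dp":[0,0,0],"twist":-1},{"dp":[0,0,0],"twist":-1},{"dp":[0,0,0],"twist":-1},{"dp":[0,0,0],"twist":-1},{"dp":[0,0,0],"twist":-1},{"dp":[0,0,0],"twist":-1}], "gripper": -0.66}}

```text
time_s: 2.3
ee_pos: [0.2207, -0.5038, 0.2054]
eef_rot: [3.142, -0.0, 1.253]
force: [-0.7, 0.9, 0.7]
grip_width: 0.016
grip_force: 0.0
```

Emit:
{"method": "step_arm", "body": {"deltas": [{"dp":[0,0,0],"twist":-1},{"dp":[0,0,0],"twist":-1},{"dp":[0,0,0],"twist":-1},{"dp":[0,0,0],"twist":-1},{"dp":[0,0,0],"twist":-1},{"dp":[0,0,0],"twist":-1},{"dp":[0,0,0],"twist":-1},{"dp":[0,0,0],"twist":-1},{"dp":[0,0,0],"twist":-1},{"dp":[0,0,0],"twist":-0.3},{"dp":[0,0,0],"twist":0}]}}

```text
time_s: 3.4
ee_pos: [0.2206, -0.5038, 0.2055]
eef_rot: [-3.142, -0.0, 1.899]
force: [-0.8, -0.5, 0.2]
grip_width: 0.0161
grip_force: 0.0
```

```bash
cat >> h.py <<'E'
def go(x,y,z):
    o=ctrl.get_obs(); from scipy.spatial.transform import Rotation as R
    M=R.from_euler('xyz',o['eef_rot']).as_matrix()
    d=M.T@(np.array([x,y,z])-o['ee_pos']); print('t',o['time_s'],'pos',np.round(o['ee_pos'],4),'yaw',np.degrees(o['eef_rot'][2]).round(2),'units',np.round(d/.04,2),'F',np.round(o['force'],1),'w',o['grip_width'])
E
python3 -c "
from h import *
go(.605,-.144,.1)"
```

```text
t 3.4 pos [ 0.2206 -0.5038  0.2055] yaw 108.8 units [ 5.42 12.    2.64] F [-0.8 -0.5  0.2] w 0.016057385527596224
```

Emit:
{"method": "step_arm", "body": {"deltas": [{"dp":[0.25,0.5,0],"twist":0},{"dp":[0.5,1,0],"twist":0},{"dp":[0.5,1,0],"twist":0},{"dp":[0.5,1,0],"twist":0},{"dp":[0.5,1,0],"twist":0},{"dp":[0.5,1,0.2],"twist":0},{"dp":[0.5,1,0.4],"twist":0},{"dp":[0.5,1,0.4],"twist":0},{"dp":[0.5,1,0.4],"twist":0},{"dp":[0.5,1,0.4],"twist":0},{"dp":[0.5,1,0.4],"twist":0},{"dp":[0.17,1,0.4],"twist":0}]}}

```text
time_s: 4.6
ee_pos: [0.587, -0.1477, 0.101]
eef_rot: [3.141, -0.0, 1.899]
force: [0.2, -0.7, -0.7]
grip_width: 0.0162
grip_force: 0.0
```

Emit:
{"method": "step_arm", "body": {"deltas": [{"dp":[0,0.5,0],"twist":0},{"dp":[0,0,0],"twist":0},{"dp":[0,0,0],"twist":0}]}}

```text
time_s: 4.9
ee_pos: [0.6045, -0.1436, 0.1012]
eef_rot: [-3.141, -0.0, 1.899]
force: [0.9, 0.0, 1.2]
grip_width: 0.0158
grip_force: 0.0
```

```bash
python3 -c "
from h import *
go(.605,-.144,.007)"
```

```text
t 4.9 pos [ 0.6045 -0.1436  0.1012] yaw 108.81 units [-0.01  0.01  2.36] F [0.9 0.  1.2] w 0.015793412750234635
```

Emit:
{"method": "step_arm", "body": {"deltas": [{"dp":[0,0,0.5],"twist":0},{"dp":[0,0,0.6],"twist":0},{"dp":[0,0,0.6],"twist":0},{"dp":[0,0,0.4],"twist":0},{"dp":[0,0,0.2],"twist":0},{"dp":[0,0,0.05],"twist":0},{"dp":[0.05,0,0],"twist":0},{"dp":[0.1,0,0],"twist":0},{"dp":[0.1,0,0],"twist":0},{"dp":[0.1,0,0],"twist":0},{"dp":[0.1,0,0],"twist":0},{"dp":[0.1,0,0],"twist":0}]}}

```text
time_s: 6.1
ee_pos: [0.5977, -0.1223, 0.0076]
eef_rot: [3.141, 0.0, 1.9]
force: [0.3, 0.6, 0.1]
grip_width: 0.0156
grip_force: 0.1
```

Emit:
{"method": "step_arm", "body": {"deltas": [{"dp":[0.1,0,0],"twist":0},{"dp":[0.1,0,0],"twist":0},{"dp":[0.1,0,0],"twist":0},{"dp":[0.12,0,0],"twist":0},{"dp":[0.15,0,0],"twist":0},{"dp":[0.15,0,0],"twist":0},{"dp":[0.18,0,0],"twist":0},{"dp":[0.2,0,0],"twist":0},{"dp":[0.2,0,0],"twist":0},{"dp":[0.2,0,0],"twist":0},{"dp":[0.15,0,0],"twist":0},{"dp":[0.1,0,0],"twist":0}]}}

```text
time_s: 7.3
ee_pos: [0.5749, -0.0558, 0.0075]
eef_rot: [-3.142, -0.0, 1.9]
force: [0.5, 0.1, 0.3]
grip_width: 0.0161
grip_force: 0.0
```

```bash
python3 -c "
from h import *
go(.501,.163,.007)
im,d=save('top','p1'); measure('top','heatsink',d)
im,d=save('side','p1s'); measure('side','heatsink',d)"
```

```text
t 7.3 pos [ 0.5749 -0.0558  0.0075] yaw 108.87 units [5.77 0.02 0.01] F [0.5 0.1 0.3] w 0.016106265990624234
top heatsink 0.7 466 ztop 0.0131 rect [ 512.6 -347.5] [34.9 64.9] 67.9 px [430. 202. 452. 232.]
side heatsink 0.7 151 ztop 0.0099 rect [ 427.6 -110.1] [112.5  12.8] 87.6 px [264. 244. 273. 274.]
side heatsink 0.64 38 ztop 0.0206 rect [564.3 -37.4] [ 8.4 33.8] 56.6 px [318. 223. 331. 235.]
```

Emit:
{"method": "step_arm", "body": {"deltas": [{"dp":[0.1,0,0],"twist":0},{"dp":[0.15,0,0],"twist":0},{"dp":[0.2,0,0],"twist":0},{"dp":[0.2,0,0],"twist":0},{"dp":[0.2,0,0],"twist":0},{"dp":[0.2,0,0],"twist":0},{"dp":[0.2,0,0],"twist":0},{"dp":[0.2,0,0],"twist":0},{"dp":[0.2,0,0],"twist":0},{"dp":[0.2,0,0],"twist":0},{"dp":[0.2,0,0],"twist":0},{"dp":[0.2,0,0],"twist":0}]}}

```text
time_s: 8.7
ee_pos: [0.5458, 0.0293, 0.0075]
eef_rot: [3.142, 0.0, 1.9]
force: [-0.5, 0.2, 0.2]
grip_width: 0.016
grip_force: 0.1
```

Emit:
{"method": "step_arm", "body": {"deltas": [{"dp":[0.2,0,0],"twist":0},{"dp":[0.2,0,0],"twist":0},{"dp":[0.2,0,0],"twist":0},{"dp":[0.2,0,0],"twist":0},{"dp":[0.2,0,0],"twist":0},{"dp":[0.2,0,0],"twist":0},{"dp":[0.2,0,0],"twist":0},{"dp":[0.2,0,0],"twist":0},{"dp":[0.2,0,0],"twist":0},{"dp":[0.2,0,0],"twist":0},{"dp":[0.15,0,0],"twist":0},{"dp":[0.1,0,0],"twist":0}]}}

```text
time_s: 9.9
ee_pos: [0.5168, 0.1144, 0.0075]
eef_rot: [-3.142, -0.0, 1.9]
force: [0.3, -1.2, 0.3]
grip_width: 0.016
grip_force: 0.0
```

Run:
```python
from h import *
go(.501,.163,.007)
for c in ['top','side']:
    im,d=save(c,c+'2'); measure(c,'heatsink',d)
a=cv2.imread('pics/top2.png')[130:270,200:440]; b=cv2.imread('pics/side2.png')[140:280,240:480]
cv2.imwrite('pics/c2.png',cv2.resize(cv2.vconcat([a,b]),None,fx=2.1,fy=2.1,interpolation=cv2.INTER_CUBIC))
```

```text
t 9.9 pos [0.5168 0.1144 0.0075] yaw 108.87 units [1.28 0.02 0.01] F [ 0.3 -1.2  0.3] w 0.01595406555590552
top heatsink 0.31 77 ztop 0.0205 rect [507.3 -16.9] [23.  24.7] 20.0 px [315. 211. 323. 223.]
top heatsink 0.17 361 ztop 0.0531 rect [675.3  -8.5] [51.5 50.4] 1.0 px [311. 141. 329. 164.]
```

View pics/c2.png

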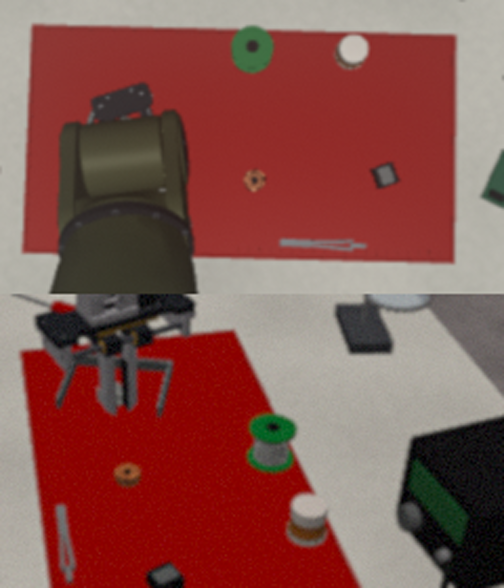

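Emit:
{"method": "step_arm", "body": {"deltas": [{"dp":[0.1,0,0],"twist":0},{"dp":[0.15,0,0],"twist":0},{"dp":[0.2,0,0],"twist":0},{"dp":[0.2,0,0],"twist":0},{"dp":[0.2,0,0],"twist":0},{"dp":[0.15,0,0],"twist":0},{"dp":[0.12,0,0],"twist":0},{"dp":[0.08,0,0],"twist":0},{"dp":[0.04,0,0],"twist":0},{"dp":[0,0,0],"twist":0}]}}

```text
time_s: 11.1
ee_pos: [0.5009, 0.1609, 0.0074]
eef_rot: [-3.142, -0.0, 1.9]
force: [0.2, 0.4, 0.2]
grip_width: 0.0164
grip_force: 0.0
```

Emit:
{"method": "step_arm", "body": {"deltas": [{"dp":[-0.1,0,0],"twist":0},{"dp":[-0.3,0,0],"twist":0},{"dp":[-0.3,0,-0.2],"twist":0},{"dp":[-0.3,0,-0.6],"twist":0},{"dp":[-0.5,0,-0.6],"twist":0},{"dp":[-0.8,0,-0.2],"twist":1},{"dp":[-0.8,0,0],"twist":1},{"dp":[-0.8,0,0],"twist":1},{"dp":[-0.8,0,0],"twist":1},{"dp":[-0.8,0,0],"twist":1},{"dp":[-0.8,0,0],"twist":1},{"dp":[-0.4,0,0],"twist":1}]}}

```text
time_s: 12.3
ee_pos: [0.548, -0.1037, 0.0721]
eef_rot: [3.141, 0.0, 1.406]
force: [0.4, -0.4, 0.3]
grip_width: 0.0159
grip_force: 0.0
```

Emit:
{"method": "step_arm", "body": {"deltas": [{"dp":[0,0,0],"twist":1},{"dp":[0,0,0],"twist":0.22},{"dp":[0,0,0],"twist":0}]}}

```text
time_s: 12.6
ee_pos: [0.5482, -0.1008, 0.0718]
eef_rot: [3.141, -0.0, 1.327]
force: [-0.0, 0.2, -0.7]
grip_width: 0.0165
grip_force: 0.0
```

Run:
```python
from h import *
for c in ['top','side']:
    im,d=save(c,c+'3'); 
    for l in ['heatsink','choke']:measure(c,l,d)
go(.496,-.060,.007)
a=cv2.imread('pics/top3.png')[130:270,200:440]; b=cv2.imread('pics/side3.png')[140:280,240:480]
cv2.imwrite('pics/c3.png',cv2.resize(cv2.vconcat([a,b]),None,fx=2.1,fy=2.1,interpolation=cv2.INTER_CUBIC))
```

```text
top heatsink 0.4 99 ztop 0.024 rect [497.3 184.8] [27.7 23.2] 26.4 px [240. 211. 252. 220.]
side choke 0.66 103 ztop 0.0175 rect [506.2 -21.7] [25.1 23.3] 33.9 px [296. 221. 308. 230.]
t 12.9 pos [ 0.5482 -0.1001  0.0715] yaw 76.03 units [ 0.66 -1.51  1.61] F [-1.   0.9  0.7] w 0.016115569703941263
```

View pics/c3.png

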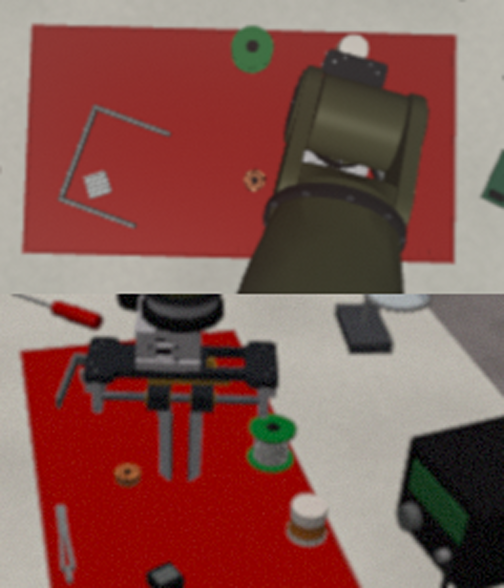

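Emit:
{"method": "step_arm", "body": {"deltas": [{"dp":[0,0,0],"twist":-0.72},{"dp":[0,-0.5,0.3],"twist":0},{"dp":[0.2,-0.5,0.4],"twist":0},{"dp":[0.2,-0.41,0.4],"twist":0},{"dp":[0.2,0,0.3],"twist":0},{"dp":[0.14,0,0.15],"twist":0},{"dp":[0,0,0.05],"twist":0},{"dp":[0,0,0],"twist":0}]}}

```text
time_s: 13.7
ee_pos: [0.4993, -0.0604, 0.0075]
eef_rot: [3.141, 0.0, 1.377]
force: [-0.2, 0.4, 1.0]
grip_width: 0.0157
grip_force: 0.0
```

```bash
python3 -c "
from h import *
go(.5405,.1537,.0075)"
```

```text
t 13.7 pos [ 0.4993 -0.0604  0.0075] yaw 78.88 units [ 5.45 -0.02  0.  ] F [-0.2  0.4  1. ] w 0.015717085546097846
```

Emit:
{"method": "step_arm", "body": {"deltas": [{"dp":[0.1,0,0],"twist":0},{"dp":[0.1,0,0],"twist":0},{"dp":[0.1,0,0],"twist":0},{"dp":[0.05,0,0],"twist":0},{"dp":[0.05,0,0],"twist":0},{"dp":[0.05,0,0],"twist":0},{"dp":[0.05,0,0],"twist":0},{"dp":[0.05,0,0],"twist":0},{"dp":[0.08,0,0],"twist":0},{"dp":[0.12,0,0],"twist":0},{"dp":[0.15,0,0],"twist":0},{"dp":[0.15,0,0],"twist":0}]}}

```text
time_s: 14.9
ee_pos: [0.5068, -0.0186, 0.0075]
eef_rot: [3.142, -0.0, 1.376]
force: [0.7, 0.4, -0.1]
grip_width: 0.0163
grip_force: 0.1
```

Emit:
{"method": "step_arm", "body": {"deltas": [{"dp":[0.15,0,0],"twist":0},{"dp":[0.15,0,0],"twist":0},{"dp":[0.15,0,0],"twist":0},{"dp":[0.15,0,0],"twist":0},{"dp":[0.15,0,0],"twist":0},{"dp":[0.15,0,0],"twist":0},{"dp":[0.15,0,0],"twist":0},{"dp":[0.15,0,0],"twist":0},{"dp":[0.15,0,0],"twist":0},{"dp":[0.15,0,0],"twist":0},{"dp":[0.15,0,0],"twist":0},{"dp":[0.15,0,0],"twist":0}]}}

```text
time_s: 16.1
ee_pos: [0.5207, 0.052, 0.0074]
eef_rot: [-3.142, -0.0, 1.376]
force: [0.2, -0.3, 0.3]
grip_width: 0.0157
grip_force: 0.1
```

Run:
```python
from h import *
for c in ['top','side']:
    im,d=save(c,c+'4'); measure(c,'choke',d)
go(.5405,.1537,.0075)
a=cv2.imread('pics/top4.png')[130:270,200:440]; b=cv2.imread('pics/side4.png')[140:280,240:480]
cv2.imwrite('pics/c4.png',cv2.resize(cv2.vconcat([a,b]),None,fx=2.1,fy=2.1,interpolation=cv2.INTER_CUBIC))
```

```text
top choke 0.46 17034 ztop 0.0084 rect [557.8   1.6] [564.5 305.9] 89.6 px [212. 143. 417. 261.]
t 16.3 pos [0.5206 0.0516 0.0074] yaw 78.87 units [ 2.6 -0.  -0. ] F [-0.9  0.4  0.3] w 0.015889195897876338
```

View pics/c4.png

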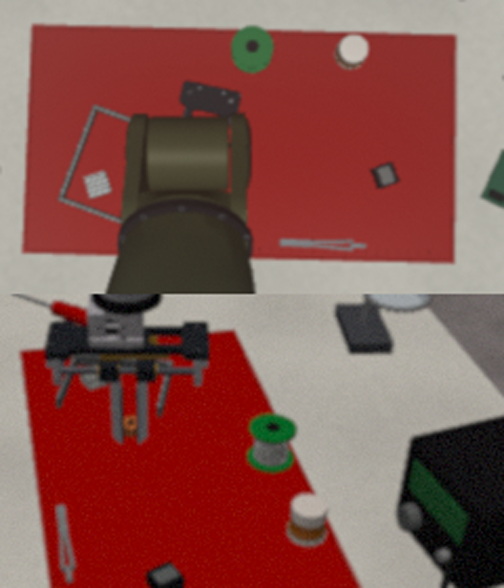

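Choke is visible between the fingers, centred ((130,425) in the lower view). Continue 2.6 units.

Emit:
{"method": "step_arm", "body": {"deltas": [{"dp":[0.1,0,0],"twist":0},{"dp":[0.15,0,0],"twist":0},{"dp":[0.15,0,0],"twist":0},{"dp":[0.15,0,0],"twist":0},{"dp":[0.15,0,0],"twist":0},{"dp":[0.15,0,0],"twist":0},{"dp":[0.15,0,0],"twist":0},{"dp":[0.15,0,0],"twist":0},{"dp":[0.15,0,0],"twist":0},{"dp":[0.15,0,0],"twist":0},{"dp":[0.15,0,0],"twist":0},{"dp":[0.15,0,0],"twist":0}]}}

```text
time_s: 17.5
ee_pos: [0.5342, 0.1207, 0.0074]
eef_rot: [-3.142, -0.0, 1.376]
force: [-0.3, -1.0, -0.2]
grip_width: 0.0159
grip_force: 0.1
```

Emit:
{"method": "step_arm", "body": {"deltas": [{"dp":[0.15,0,0],"twist":0},{"dp":[0.15,0,0],"twist":0},{"dp":[0.15,0,0],"twist":0},{"dp":[0.12,0,0],"twist":0},{"dp":[0.1,0,0],"twist":0},{"dp":[0.07,0,0],"twist":0},{"dp":[0.05,0,0],"twist":0},{"dp":[0.03,0,0],"twist":0},{"dp":[0,0,0],"twist":0}]}}

```text
time_s: 18.4
ee_pos: [0.5405, 0.1524, 0.0075]
eef_rot: [-3.142, -0.0, 1.376]
force: [0.1, 0.4, 0.1]
grip_width: 0.0162
grip_force: 0.0
```

Emit:
{"method": "step_arm", "body": {"deltas": [{"dp":[-0.1,0,0],"twist":0},{"dp":[-0.3,0,0],"twist":0},{"dp":[-0.3,0,-0.2],"twist":0},{"dp":[-0.3,0,-0.6],"twist":0},{"dp":[-0.5,0,-0.6],"twist":0},{"dp":[-0.9,0,-0.2],"twist":0},{"dp":[-1,0,0],"twist":0},{"dp":[-1,0,0],"twist":0},{"dp":[-1,0,0],"twist":0},{"dp":[-1,0,0],"twist":0},{"dp":[-1,0,0],"twist":0},{"dp":[-0.6,0,0],"twist":-0.9}]}}

```text
time_s: 19.6
ee_pos: [0.4774, -0.1647, 0.0721]
eef_rot: [3.141, 0.0, 1.437]
force: [-0.1, 0.3, -0.3]
grip_width: 0.0162
grip_force: 0.0
```

Emit:
{"method": "step_arm", "body": {"deltas": [{"dp":[0,0,0],"twist":-0.9},{"dp":[0,0,0],"twist":-0.98},{"dp":[0,0,0],"twist":0}]}}

```text
time_s: 19.9
ee_pos: [0.4781, -0.1625, 0.072]
eef_rot: [3.141, 0.0, 1.57]
force: [0.9, 1.1, -0.9]
grip_width: 0.016
grip_force: 0.0
```

Run:
```python
from h import *
for c in ['top','side']:
    im,d=save(c,c+'5')
    for l in ['heatsink','choke','relay']: measure(c,l,d)
go(.517,-.231,.0075)
a=cv2.imread('pics/top5.png')[130:270,200:440]; b=cv2.imread('pics/side5.png')[140:280,240:480]
cv2.imwrite('pics/c5.png',cv2.resize(cv2.vconcat([a,b]),None,fx=2.1,fy=2.1,interpolation=cv2.INTER_CUBIC))
```

```text
top heatsink 0.63 95 ztop 0.0236 rect [498.2 184.1] [26.2 24. ] 18.0 px [241. 210. 252. 223.]
top choke 0.59 85 ztop 0.0201 rect [545.7 172.7] [25.4 24. ] 29.3 px [245. 195. 254. 205.]
side relay 0.77 253 ztop 0.022 rect [ 516.7 -187.9] [28.4 31. ] 20.0 px [311. 266. 330. 287.]
t 20.3 pos [ 0.4786 -0.1615  0.0715] yaw 89.95 units [-1.74  0.96  1.6 ] F [0.3 0.4 0.4] w 0.016014057436009574
```

View pics/c5.png

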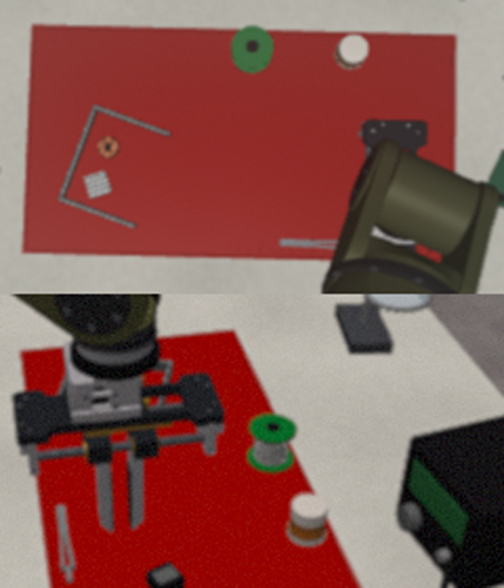

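Emit:
{"method": "step_arm", "body": {"deltas": [{"dp":[-0.5,0.2,0],"twist":0},{"dp":[-0.6,0.4,0],"twist":0},{"dp":[-0.5,0.3,0.2],"twist":0},{"dp":[-0.14,0.06,0.5],"twist":0},{"dp":[0,0,0.5],"twist":0},{"dp":[0,0,0.3],"twist":0},{"dp":[0,0,0.1],"twist":0},{"dp":[0,0,0],"twist":0}]}}

```text
time_s: 21.1
ee_pos: [0.517, -0.231, 0.0074]
eef_rot: [-3.141, -0.0, 1.57]
force: [-0.7, -0.0, 1.1]
grip_width: 0.0158
grip_force: 0.0
```

Emit:
{"method": "step_arm", "body": {"deltas": [{"dp":[0.1,0,0],"twist":0},{"dp":[0.1,0,0],"twist":0},{"dp":[0.1,0,0],"twist":0},{"dp":[0.07,0,0],"twist":0},{"dp":[0.06,0,0],"twist":0},{"dp":[0.06,0,0],"twist":0},{"dp":[0.06,0,0],"twist":0},{"dp":[0.06,0,0],"twist":0},{"dp":[0.08,0,0],"twist":0},{"dp":[0.1,0,0],"twist":0},{"dp":[0.15,0,0],"twist":0},{"dp":[0.2,0,0],"twist":0}]}}

```text
time_s: 22.3
ee_pos: [0.517, -0.1851, 0.0074]
eef_rot: [-3.142, -0.0, 1.57]
force: [-0.4, -0.3, -0.4]
grip_width: 0.0157
grip_force: 0.1
```

Emit:
{"method": "step_arm", "body": {"deltas": [{"dp":[0.2,0,0],"twist":0},{"dp":[0.2,0,0],"twist":0},{"dp":[0.2,0,0],"twist":0},{"dp":[0.2,0,0],"twist":0},{"dp":[0.2,0,0],"twist":0},{"dp":[0.2,0,0],"twist":0},{"dp":[0.2,0,0],"twist":0},{"dp":[0.2,0,0],"twist":0},{"dp":[0.2,0,0],"twist":0},{"dp":[0.2,0,0],"twist":0},{"dp":[0.15,0,0],"twist":0},{"dp":[0.1,0,0],"twist":0}]}}

```text
time_s: 23.5
ee_pos: [0.5171, -0.095, 0.0075]
eef_rot: [3.142, 0.0, 1.571]
force: [-1.0, 0.5, -0.9]
grip_width: 0.0158
grip_force: 0.0
```

Run:
```python
from h import *
for c in ['side']:
    im,d=save(c,c+'6')
    for l in ['relay']: measure(c,l,d)
go(.517,.117,.0075)
b=cv2.imread('pics/side6.png')[140:280,240:480]
cv2.imwrite('pics/c6.png',cv2.resize(b,None,fx=2.5,fy=2.5,interpolation=cv2.INTER_CUBIC))
```

```text
side relay 0.4 76 ztop 0.022 rect [521.2 -73.9] [32.1 11.2] 80.0 px [306. 233. 313. 245.]
t 23.6 pos [ 0.5171 -0.0951  0.0074] yaw 90.0 units [ 5.3 -0.  -0. ] F [0.1 0.  0. ] w 0.01658034079487651
```

View pics/c6.png

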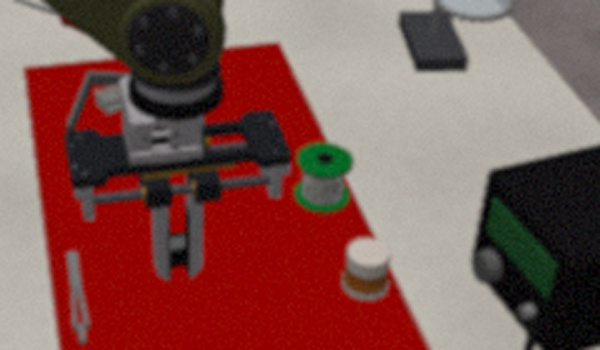

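Emit:
{"method": "step_arm", "body": {"deltas": [{"dp":[0.1,0,0],"twist":0},{"dp":[0.15,0,0],"twist":0},{"dp":[0.2,0,0],"twist":0},{"dp":[0.2,0,0],"twist":0},{"dp":[0.2,0,0],"twist":0},{"dp":[0.2,0,0],"twist":0},{"dp":[0.2,0,0],"twist":0},{"dp":[0.2,0,0],"twist":0},{"dp":[0.2,0,0],"twist":0},{"dp":[0.2,0,0],"twist":0},{"dp":[0.2,0,0],"twist":0},{"dp":[0.2,0,0],"twist":0}]}}

```text
time_s: 24.8
ee_pos: [0.5171, -0.0049, 0.0074]
eef_rot: [-3.142, 0.0, 1.57]
force: [-0.4, -0.4, 0.3]
grip_width: 0.0159
grip_force: 0.0
```

Emit:
{"method": "step_arm", "body": {"deltas": [{"dp":[0.2,0,0],"twist":0},{"dp":[0.2,0,0],"twist":0},{"dp":[0.2,0,0],"twist":0},{"dp":[0.2,0,0],"twist":0},{"dp":[0.2,0,0],"twist":0},{"dp":[0.2,0,0],"twist":0},{"dp":[0.2,0,0],"twist":0},{"dp":[0.2,0,0],"twist":0},{"dp":[0.2,0,0],"twist":0},{"dp":[0.2,0,0],"twist":0},{"dp":[0.2,0,0],"twist":0},{"dp":[0.2,0,0],"twist":0}]}}

```text
time_s: 26.0
ee_pos: [0.5172, 0.0911, 0.0075]
eef_rot: [3.142, -0.0, 1.57]
force: [0.2, 0.1, 0.4]
grip_width: 0.0159
grip_force: 0.0
```

Emit:
{"method": "step_arm", "body": {"deltas": [{"dp":[0.15,0,0],"twist":0},{"dp":[0.15,0,0],"twist":0},{"dp":[0.12,0,0],"twist":0},{"dp":[0.1,0,0],"twist":0},{"dp":[0.07,0,0],"twist":0},{"dp":[0.04,0,0],"twist":0},{"dp":[0.02,0,0],"twist":0},{"dp":[0,0,0],"twist":0}]}}

```text
time_s: 26.8
ee_pos: [0.5172, 0.1164, 0.0074]
eef_rot: [-3.142, -0.0, 1.57]
force: [1.2, 0.3, -0.9]
grip_width: 0.0163
grip_force: 0.0
```

Emit:
{"method": "step_arm", "body": {"deltas": [{"dp":[-0.1,0,0],"twist":0},{"dp":[-0.3,0,0],"twist":0},{"dp":[-0.3,0,-0.2],"twist":0},{"dp":[-0.3,0,-0.6],"twist":0},{"dp":[-0.5,0,-0.8],"twist":0},{"dp":[-0.9,0,-0.8],"twist":0},{"dp":[-1,0,-0.4],"twist":0},{"dp":[-1,0,0],"twist":0},{"dp":[-1,0,0],"twist":0},{"dp":[-1,0,0],"twist":0},{"dp":[-0.4,0,0],"twist":0},{"dp":[0,0,0],"twist":0}]}}

```text
time_s: 28.0
ee_pos: [0.5165, -0.1579, 0.1198]
eef_rot: [3.141, 0.0, 1.567]
force: [1.3, -0.5, -0.3]
grip_width: 0.0162
grip_force: 0.0
```

Run:
```python
from h import *
go(0,0,0)
for c in ['top','side']:
    im,d=save(c,c+'7')
    for l in ['heatsink','choke','relay','spool','flux_jar','tweezers']: measure(c,l,d)
a=cv2.imread('pics/top7.png')[130:270,200:440]; b=cv2.imread('pics/side7.png')[140:280,240:480]
cv2.imwrite('pics/c7.png',cv2.resize(cv2.vconcat([a,b]),None,fx=2.1,fy=2.1,interpolation=cv2.INTER_CUBIC))
```

```text
t 28.0 pos [ 0.5165 -0.1579  0.1198] yaw 89.79 units [  3.9  -12.93   2.99] F [ 1.3 -0.5 -0.3] w 0.016172724373874934
top heatsink 0.74 188 ztop 0.0475 rect [ 675.5 -137.7] [32.7 32.3] 3.2 px [360. 148. 376. 163.]
top heatsink 0.68 136 ztop 0.023 rect [497.  185.6] [27.7 26.8] 20.4 px [237. 212. 254. 224.]
top choke 0.32 24 ztop 0.0133 rect [428.  -78.3] [ 2.8 43.4] 0.8 px [334. 243. 350. 249.]
top spool 0.63 323 ztop 0.0531 rect [673.6  -7.1] [48.4 47.9] 3.2 px [310. 143. 330. 168.]
top flux_jar 0.61 191 ztop 0.0474 rect [ 675.5 -137.7] [32.7 32.3] 3.2 px [361. 148. 377. 160.]
top tweezers 0.39 27 ztop 0.0138 rect [429.4 -79.6] [ 5.6 35.1] 0.8 px [336. 244. 350. 248.]
side choke 0.69 29 ztop 0.0199 rect [506.3 116.7] [ 14.9 130.8] 73.1 px [267. 187. 322. 200.]
side relay 0.46 13 ztop 0.0215 rect [515.9 141. ] [14.2 10.5] 81.6 px [292. 182. 298. 186.]
side spool 0.84 542 ztop 0.0498 rect [673.3 -14.2] [53.4 50.8] 16.7 px [358. 196. 383. 228.]
side flux_jar 0.69 375 ztop 0.0446 rect [ 676.2 -143.2] [35.6 34.5] 27.6 px [380. 236. 394. 258.]
side tweezers 0.48 150 ztop 0.0102 rect [ 427.8 -109.2] [104.7  12.8] 87.5 px [266. 241. 277. 276.]
```

View pics/c7.png

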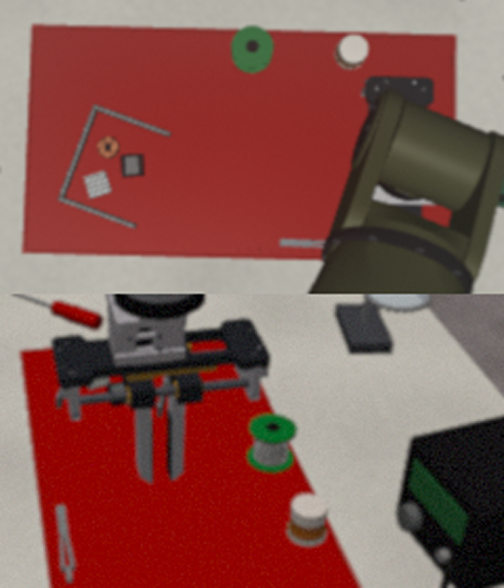

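```bash
python3 -c "
from station import ctrl
print(ctrl.hand_in())"
```

```text
the job is handed in; nothing more can be done
None
```

I swept the heat sink, choke and relay into the fence one at a time, in that order. In the last top-camera picture all three lie inside it, the relay nearest the opening with about 8 mm to spare. The spool, jar and tweezers did not measurably move. I handed the job in at about 28 s of the 72 s; no verdict was returned.

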